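# Open the reader's flush shutter and load the purple tube

## Task

Slide the tube reader's orange shutter fully open: it has no handle, so press a fingertip down on it and drag it by friction, feeling for its face because it may lie a little below the deck, and never pushing on the reader with more than 25 N. Then take the purple-capped tube out of the white rack and stand it all the way down in the reader's round well, without forcing it, and let go. Leave the shutter open and everything else where it is.

Things in the scene. Friction and masses are not known exactly. Their poses are not given: they have to be found in the camera images.
- reader: tube reader, a fixed white box 150 (x) by 200 (y) by 75 mm high; origin at the centre of its underside, z up. In its deck (top, z = 75 mm) is an open channel, x from -31 to 31 and y from -81 to 42 mm, 20 mm deep, in which the orange shutter slides along the reader's y. The fingers must never push on any of it with more than 25 N
- shutter_shut (a point): point of the reader at deck height (75 mm up), right above the middle of the shutter when shut (reader x = 0, y = -45 mm). It does not move with the shutter. The shutter is an orange plate 60 (x) by 70 (y) by 5 mm, a black rubber patch 34 by 44 mm at its middle; shut, it covers the well
- shutter_open (a point): point of the reader at deck height, right above the middle of the shutter when fully open (y = +5 mm). The shutter's level face lies 0 to 8 mm below the deck, alike all along; how much differs each time and is not reported: find it by touch. It gives about 1 mm per 20 N of press; sliding takes about 6 N along y at a few cm/s, for which a press of about 15 N suffices
- shutter (a joint): how far the shutter is slid open along the reader's +y, in m: 0 shut (it may start up to 6 mm open), 0.050 fully open at its end stop; it stays where it is left
- well (a point): centre of the floor of the well, a round hole 17 mm wide in the channel's floor at reader x = 0, y = -55 mm; axes as the reader's. This point is 20 mm above the reader's underside; the chamfered mouth is 35 mm and the deck 55 mm above it
- tube_mid (a point): centre (half-way up) of the purple-capped sample tube, the one to load. It is 98 mm long, about 20 g, z along the tube towards the cap: a glass body 13 mm wide with a round foot 49 mm below this point, and a cap 17 mm wide and 24 mm high, 25 to 49 mm above this point. It starts in a hole of the white rack; grasp the cap from above
- tube_foot (a point): lowest point of the purple-capped tube's round foot, on its axis
- rack: fixed white tube rack 100 (x) by 150 (y) by 60 mm high, origin at the centre of its underside, z up. Six holes 15 mm wide and 48 mm deep, at x = -23 and 23 mm and y = -46, 0 and 46 mm; four hold tubes, whose caps stand from 86 to 110 mm above the table
- tube_red_mid (a point): centre (half-way up) of the red-capped sample tube in the white rack, same size as the purple one; to be left in its hole
- tube_green_mid (a point): centre (half-way up) of the green-capped sample tube in the white rack, same size as the purple one; to be left in its hole
- tube_yellow_mid (a point): centre (half-way up) of the yellow-capped sample tube in the white rack, same size as the purple one; to be left in its hole
- bottle: white plastic bottle 64 mm wide, 160 mm high, bystander; origin at its underside's centre
- jar: amber jar 60 mm wide, 70 mm high, bystander; origin at its underside's centre
- timer: white bench timer 60 by 75 by 18 mm, bystander; origin at its underside's centre
- marker: black marker pen with a blue cap, 130 mm long, 12 mm thick, lying, bystander; origin under its middle
- dish: steel dish 90 mm wide, 20 mm high, bystander; origin at its underside's centre
There are look-alikes about, which are no part of the job. Several things have the shape of the reader; the one meant has the colours described above.

How it is judged:
By the outcome, as a careful person would: the job done as asked, in the order asked, and still so for the second after the job is handed in, with the robot touching nothing.
It also fails if it takes over 64 s, if anything falls off the work surface, if the arm or the gripper's body presses on something with over 40 N, if the wrist force passes 120 N, or if a joint passes its speed limit or range.

## Robot

A 6-joint arm with a two-finger parallel gripper is mounted at the origin on the work surface. World frame = base frame: x ahead of the robot, y to its left, z up, the work surface at z = 0. Lengths are in m, angles in degrees, forces in N, time in s.
With the tool pointing down it reaches from about 0.325 to 0.85 m from the base axis. Payload 15.5 kg.
Tool frame: the origin (TCP) lies at the very end of the fingers, on their centre line; the grasp point (between the pads) lies arm.grip_depth behind it (arm.grip_depth is the distance from the TCP to the grasp point, in m); z points along the fingers, y is the line along which they close (so a half turn about z gives the same grasp; the last joint's range is limited). The gripper opens to 91 mm and grips with 3 to 60 N. Pads are 32 mm wide; open, the fingers measure 118 mm over their backs; the gripper's body (76 mm by 178 mm) begins 60 mm behind the grasp point.
Start: joints at [-81.159, 28.281, 77.091, -0, 74.628, -5.472], TCP at [0.155, -0.606, 0.175] pointing down, gripper open.
Joint ranges: [-166.48, 166.48], [-47.26, 123.95], [12.59, 153.08], [-70.14, 250.14], [6.76, 159.57], [-176.63, 176.63]. Speed limits (degrees/s): [108.29, 108.29, 147.25, 172.46, 172.46, 172.46].

## Interface

Orientations are given as a 3x3 rotation matrix whose columns are the frame's x, y, z axes.
In Python, from rig import arm gives the robot as it stands. Calls block until the motion is done:
- arm.move_to(position, orientation): joint-space move of the TCP to a pose.
- arm.move_l(position, orientation=None, feed=0.15): straight line of the TCP; orientation=None keeps the orientation; feed is the mean speed in m/s.
- arm.move_joints(angles): joint-space move.
- arm.grip(opening): finger opening in m; the grip force is fixed at half the most; returns when the fingers have stopped.
- arm.sleep(seconds).
- arm.solve_ik(position, orientation): joint angles nearest the present ones, or None.
- arm.snapshot(name): name is "scene" or "top" or "wrist"; returns the picture (480x640x3 uint8, red, green, blue); there is no depth.
- arm.get_calibration(name): a dict with "intrinsics" (3x3 intrinsics, pixels), "cam_to_world" (4x4, takes a point from camera to world coordinates). Camera axes: x right, y down, z forward; pixel columns grow to the right and rows downward; lengths in m; the calibration is good to about 2 mm. A picture is of the moment at which its call begins: read the wrist's pose just before it. get_calibration takes no time and is no camera call; for the wrist camera it gives the pose at the moment of the call.
A pose or a line that the arm cannot do raises arm.Unreachable and nothing moves.
- arm.sign_off(): hands the job in; it is judged then, once.
Readings, each from a call of its own:
- arm.current_t(): time.
- arm.current_joint_positions(): joint angles.
- arm.current_dq(): joint speeds.
- arm.current_tau(): joint torques, N m.
- arm.current_ee_pos(): TCP position.
- arm.current_tool_rot(): TCP orientation.
- arm.current_force(): force on the tool from outside, world axes, zero at the start.
- arm.current_torque(): the same for the moment, N m.
- arm.current_width(): finger opening in m.
- arm.current_grasp_force(): force on a finger pad.
Only numpy, scipy, OpenCV 4.12 (cv2) and the standard library are available. Lean on these libraries where they do the work, as an engineer would, in place of code of your own. Each camera call takes 0.05 s, during which the arm holds its last target. There are 200 camera calls.

## Working session

There is one attempt and no reset: what is moved stays moved. The work goes in short steps, each a Python script; the robot and the scene stay as the last script left them, time stands still between calls to the robot, and variables do not carry over. Pictures are saved under pics/ and viewed, at most 10 in all, crops included, and the job is handed in when it is done.

```bash
ls; mkdir -p pics
python3 - <<'E'
from rig import arm
import cv2,numpy as np
for n in("scene","top"):
    im=arm.snapshot(n); cv2.imwrite(f"pics/{n}0.png",im[:,:,::-1])
    c=arm.get_calibration(n); print(n,np.round(c["intrinsics"],1).tolist(),np.round(c["cam_to_world"],3).tolist())
print(arm.grip_depth,arm.current_t(),arm.current_tool_rot(),arm.current_force())
c=arm.get_calibration("wrist");print(np.round(c["cam_to_world"],3).tolist(),c["intrinsics"])
E
```

```text
pics
scene [[585.4, 0.0, 316.0], [0.0, 585.4, 239.2], [0.0, 0.0, 1.0]] [[0.537, 0.46, -0.707, 1.409], [0.843, -0.282, 0.457, -0.596], [0.011, -0.842, -0.54, 0.777], [0.0, 0.0, 0.0, 1.0]]
top [[604.7, 0.0, 328.4], [0.0, 604.7, 235.4], [0.0, 0.0, 1.0]] [[0.001, -0.988, 0.157, 0.241], [-1.0, -0.002, -0.007, 0.005], [0.007, -0.157, -0.988, 1.581], [0.0, 0.0, 0.0, 1.0]]
0.0188 0.1 [[ 9.68961592e-01  2.47211243e-01 -1.85076396e-04]
 [ 2.47211299e-01 -9.68961023e-01  1.05337321e-03]
 [ 8.10738857e-05 -1.06643115e-03 -9.99999428e-01]] [-0.03575702 -0.89295974 -0.18179293]
[[0.248, -0.938, -0.243, 0.222], [-0.969, -0.24, -0.06, -0.588], [-0.002, 0.25, -0.968, 0.383], [0.0, 0.0, 0.0, 1.0]] [[394.51324499   0.         323.66604683]
 [  0.         394.51324499 242.4327342 ]
 [  0.           0.           1.        ]]
```

View pics/scene0.png

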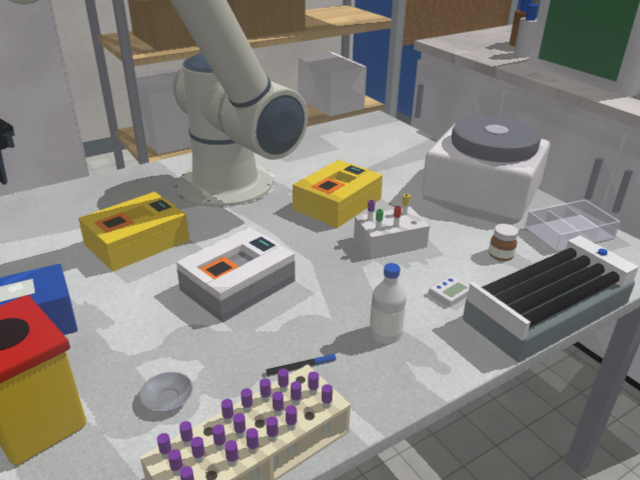

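View pics/top0.png

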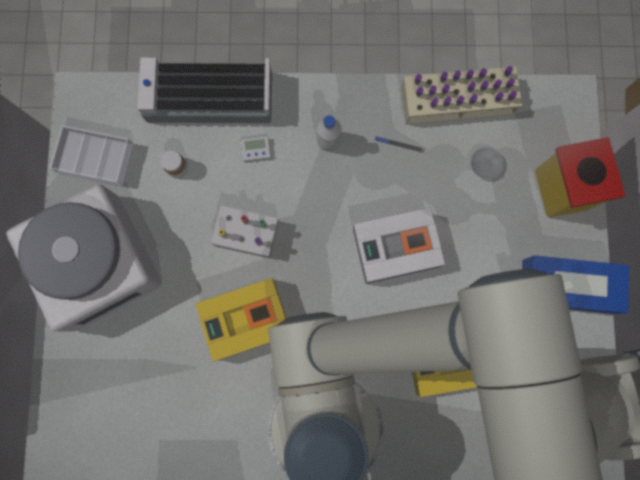

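The white reader with the orange shutter is at top (399,246). The yellow look-alikes are at (242,320) and (443,382). The purple cap in the white rack is at top (258,241), and the purple caps in the cream rack at (465,88) are look-alikes. I choose the white reader and the white rack, and check both in a close crop.

Run:
```python
import cv2,numpy as np
im=cv2.imread("pics/top0.png")
a=cv2.resize(im[200:290,345:455],None,fx=7,fy=7,interpolation=cv2.INTER_CUBIC)[:, :770]
a=cv2.resize(im[200:290,350:450],(400*1,360),interpolation=cv2.INTER_CUBIC)
b=cv2.resize(im[190:280,205:305],(400,360),interpolation=cv2.INTER_CUBIC)
cv2.imwrite("pics/crop0.png",np.hstack([a,b]))
```

```text
(no output)
```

View pics/crop0.png

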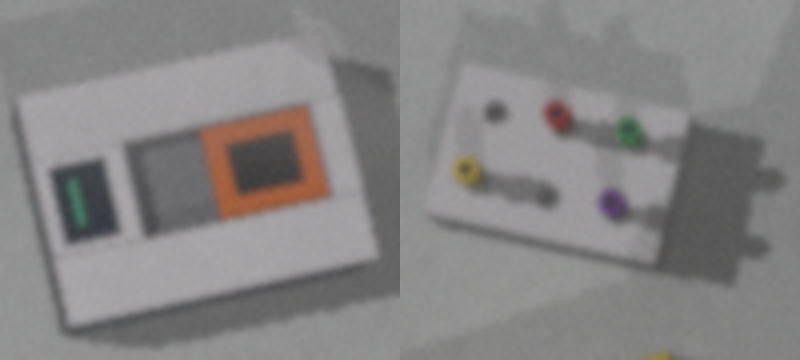

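The left crop shows the white reader with its orange shutter on the right. The channel corners in the crop are (124,145), (310,105), (330,195), (146,236). The right crop shows the white rack with the purple cap at (612,203), red (557,115), green (628,130), yellow (466,170).

```bash
cat > h.py <<'E'
from rig import arm
import cv2,numpy as np
def ray(uv,z,c):
    K,T=np.array(c["intrinsics"]),np.array(c["cam_to_world"])
    d=T[:3,:3]@np.linalg.solve(K,[uv[0],uv[1],1.]); o=T[:3,3]
    return (o+d*(z-o[2])/d[2])[:2]
def proj(p,c):
    K,T=np.array(c["intrinsics"]),np.array(c["cam_to_world"])
    q=K@(T[:3,:3].T@(np.asarray(p,float)-T[:3,3])); return q[:2]/q[2]
def fit(L,W):
    L,W=np.array(L,float),np.array(W); l0,w0=L.mean(0),W.mean(0)
    A=(L-l0);B=(W-w0); th=np.arctan2((A[:,0]*B[:,1]-A[:,1]*B[:,0]).sum(),(A*B).sum())
    R=np.array([[np.cos(th),-np.sin(th)],[np.sin(th),np.cos(th)]]); t=w0-R@l0
    return t,th,R,np.linalg.norm(L@R.T+t-W,axis=1)
def down(th):  # tool z down, tool y at world angle th
    y=np.array([np.cos(th),np.sin(th),0]);z=np.array([0,0,-1.]);return np.column_stack([np.cross(y,z),y,z])
E
python3 - <<'E'
from h import *
c=arm.get_calibration("top")
f=lambda p,x0,y0,z,s=0:ray(((p[0]-s+.5)/4+x0-.5,(p[1]+.5)/4+y0-.5),z,c)
W=[f(p,350,200,.075) for p in [(124,145),(310,105),(330,195),(146,236),(20,98),(378,258),(68,328)]]
L=[(.031,.042),(.031,-.081),(-.031,-.081),(-.031,.042),(.075,.1),(-.075,-.1),(-.075,.1)]
t,th,R,e=fit(L,W);print("reader",t,np.degrees(th),e.round(4))
for n,y in(("shut",-.045),("open",.005),("well",-.055)):print(n,R@[0,y]+t)
W=[f(p,205,190,.06,400) for p in [(462,65),(690,112),(658,265),(428,212)]]
L=[(.05,.075),(.05,-.075),(-.05,-.075),(-.05,.075)]
t,th,R,e=fit(L,W);print("rack",t,np.degrees(th),e.round(4))
for n,y in(("purple",(612,203)),("red",(557,115)),("green",(628,130)),("yellow",(466,170))):
    w=f(y,205,190,.11,400);print(n,w,R.T@(w-t))
E
```

```text
reader [ 0.45912432 -0.18371204] 12.455291959123135 [0.0019 0.0016 0.003  0.0024 0.0027 0.0017 0.001 ]
shut [ 0.46882982 -0.22765295]
open [ 0.45804593 -0.17882972]
well [ 0.47098659 -0.2374176 ]
rack [0.49507926 0.20773927] -11.882935157929882 [0.0011 0.0011 0.0011 0.0021]
purple [0.46194593 0.1682345 ] [-0.02428876 -0.04548077]
red [0.51683818 0.20326749] [0.02221343 0.00010449]
green [0.50753895 0.15926338] [ 0.02217448 -0.04487145]
yellow [0.48226273 0.25840993] [-0.02297561  0.04694572]
```

Run:
```python
from h import *
th=np.radians(12.455-90); R=down(th)
arm.grip(0.0)
p=np.array([.4635,-.208,.17])-R[:,0]*0.05
arm.move_to(p,R); print(arm.current_t(),arm.current_ee_pos(),arm.current_joint_positions(),arm.current_force())
c=arm.get_calibration("wrist"); np.savez("w1.npz",**c)
im=arm.snapshot("wrist");cv2.imwrite("pics/w1.png",im[:,:,::-1])
```

```text
3.1667 [ 0.41473809 -0.21960851  0.17003486] [-3.51912592e+01  1.61239036e+01  9.86498407e+01 -8.78871820e-03
  6.52057958e+01  4.23964698e+01] [-1.29064579  0.1284805  -0.18847815]
```

View pics/w1.png

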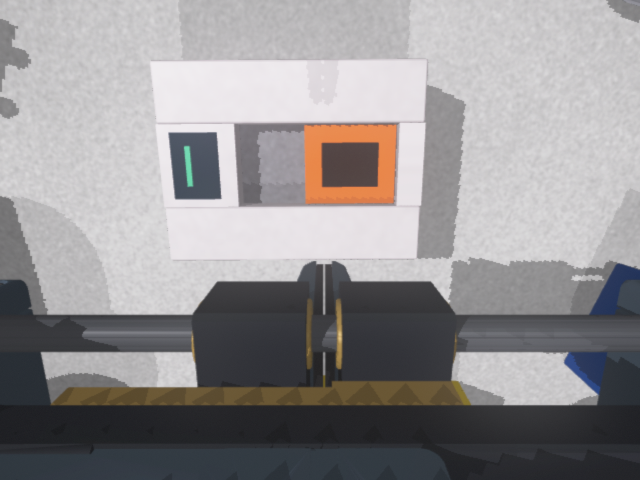

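The wrist view shows the reader from above. Deck corners are (151,61), (427,60), (418,259), (171,259), channel corners (235,123), (396,123), (398,206), (240,206), and the rubber patch centre (350,164).

Run:
```python
from h import *
c=dict(np.load("w1.npz"))
W=[ray(p,.075,c) for p in [(235.5,123),(396.5,123),(398,206),(240,206),(151.5,60.5),(427,60),(418,258.5),(171,259)]]
L=[(.031,.042),(.031,-.081),(-.031,-.081),(-.031,.042),(.075,.1),(.075,-.1),(-.075,-.1),(-.075,.1)]
t,th,R,e=fit(L,W);print("reader",t,np.degrees(th),e.round(4))
for z in(.067,.075):print("patch",R.T@(ray((350,164.5),z,c)-t))
print("shut",R@[0,-.045]+t,"well",R@[0,-.055]+t)
```

```text
reader [ 0.4599909  -0.18497123] 12.686029048560084 [0.0012 0.0031 0.0007 0.001  0.0023 0.0027 0.0013 0.0019]
patch [ 0.00020152 -0.04450981]
patch [ 0.00066737 -0.04398949]
shut [ 0.46987327 -0.22887269] well [ 0.47206935 -0.23862857]
```

Run:
```python
from h import *
t=np.array([.4596,-.1843]);th=np.radians(12.57);R2=np.array([[np.cos(th),-np.sin(th)],[np.sin(th),np.cos(th)]])
R=down(th-np.pi/2); xy=R2@[0,-.0445]+t
F=lambda n=4:np.mean([(arm.sleep(.01),arm.current_force())[1] for _ in range(n)],0)
arm.move_to([*xy,.10],R); arm.move_l([*xy,.079],feed=.06); arm.sleep(.2)
b=F(8); np.save("bias.npy",b); print("bias",b,arm.current_t())
z=.079
while z>.064:
    z-=.0005; arm.move_l([*xy,z],feed=.02); f=F(3)-b
    if f[2]>3: break
print("z",z,arm.current_ee_pos(),f,arm.current_t())
arm.sleep(.2);print(F(6)-b,arm.current_ee_pos())
```

```text
bias [-0.28849562 -0.23711188 -0.13652289] 4.4333
z 0.06399999999999999 [ 0.46929779 -0.22771577  0.06399209] [0.0717525  0.27555179 0.43985127] 12.6833
[0.091353   0.50668934 0.03284713] [ 0.46928629 -0.22773467  0.06400433]
```

No contact 11 mm below the nominal deck, which is unexpected, so I look.

Run:
```python
from h import *
im=arm.snapshot("wrist")[:,:,::-1]; s=arm.snapshot("scene")[:,:,::-1]
print(arm.current_width(),arm.current_force())
cv2.imwrite("pics/w2.png",np.hstack([cv2.resize(im,(400,300)),cv2.resize(s[200:335,150:330],(400,300),interpolation=cv2.INTER_CUBIC)]))
```

```text
0.0005283458240873513 [0.12792727 0.85908143 0.55163696]
```

View pics/w2.png

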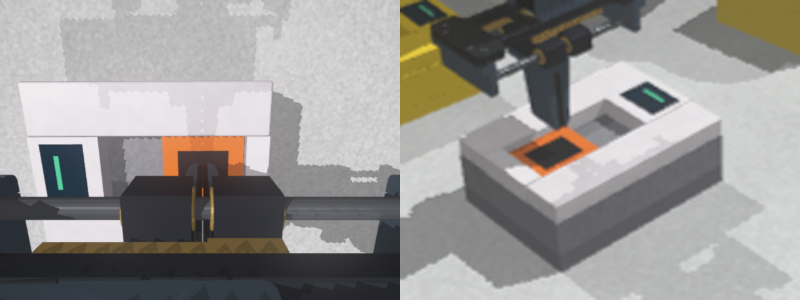

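Run:
```python
from h import *
c=arm.get_calibration("scene")
cr=lambda q:((np.array(q)-[150,200])*400/180+[400,0]).round(1)
p=arm.current_ee_pos();print("tcp",cr(proj(p,c)))
for z in(.04,.05,.06,.067,.075):print(z,"patch",cr(proj([p[0],p[1],z],c)))
t=np.array([.4596,-.1843]);th=np.radians(12.57);R2=np.array([[np.cos(th),-np.sin(th)],[np.sin(th),np.cos(th)]])
for l in[(.075,.1),(.075,-.1),(-.075,-.1)]:print("deck",l,cr(proj([*(R2@l+t),.075],c)),"foot",cr(proj([*(R2@l+t),0],c)))
s=arm.snapshot("scene")[:,:,::-1];cv2.imwrite("pics/s3.png",cv2.resize(s[215:305,170:290],(800,600),interpolation=cv2.INTER_CUBIC))
```

```text
tcp [553.  154.6]
0.04 patch [554.9 175.3]
0.05 patch [554.1 166.7]
0.06 patch [553.3 158.1]
0.067 patch [552.7 152. ]
0.075 patch [552. 145.]
deck (0.075, 0.1) [720.3 116.9] foot [721.  179.5]
deck (0.075, -0.1) [553.1 206.2] foot [559.6 272.1]
deck (-0.075, -0.1) [455.8 135.7] foot [464.9 199.2]
```

View pics/s3.png

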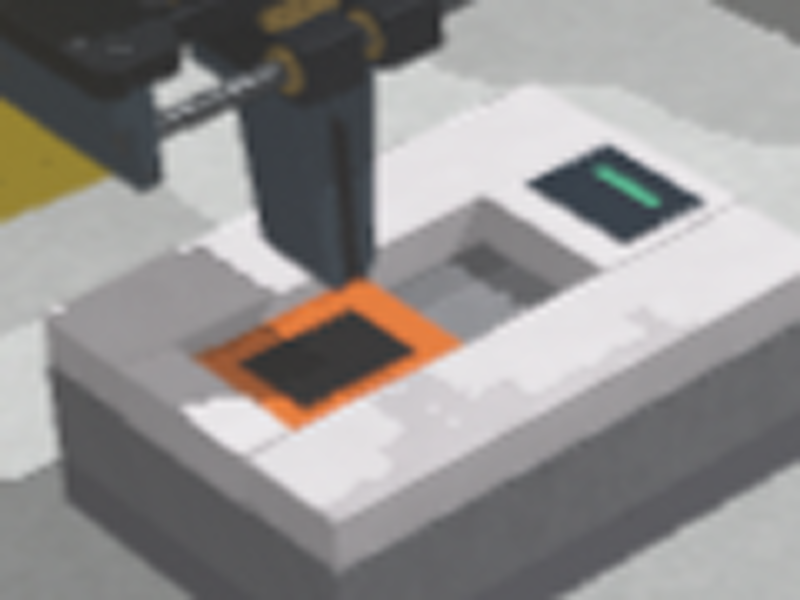

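Run:
```python
from h import *
s=arm.get_calibration("scene");w=arm.get_calibration("wrist");p=arm.current_ee_pos();R=arm.current_tool_rot()
print("tcp in wrist",proj(p,w),"scene",proj(p,s), "up28mm wrist",proj(p+[0,0,.028],w))
print("tool rot",R.round(3).tolist(),p)
P=lambda c:np.array(c["intrinsics"])@np.linalg.inv(c["cam_to_world"])[:3]
X=cv2.triangulatePoints(P(s),P(w),np.array([[222.5],[256.5]]),np.array([[325.],[266.]]));X=(X[:3]/X[3]).ravel()
print(X,proj(X,s),proj(X,w),R.T@(X-p))
w1=dict(np.load("w1.npz"));print("tcp in w1",proj([.41474,-.21961,.17003],w1), proj([.41474,-.21961,.17003],w1))
a=cv2.imread("pics/w1.png")[230:320,265:385]; b=arm.snapshot("wrist")[230:320,265:385,::-1]
cv2.imwrite("pics/f.png",np.hstack([cv2.resize(i,(400,300),interpolation=cv2.INTER_CUBIC) for i in(a,b)]))
```

```text
tcp in wrist [323.63650616 270.54418284] scene [218.8271229  269.57840653] up28mm wrist [323.5947879  288.86252835]
tool rot [[0.976, 0.218, -0.0], [0.218, -0.976, 0.0], [0.0, -0.0, -1.0]] [ 0.46928391 -0.2277191   0.06399198]
[ 0.48556792 -0.22401766  0.10518914] [222.28513461 256.46113615] [323.42803805 264.44596113] [ 1.66996987e-02 -7.19924018e-05 -4.11969712e-02]
tcp in w1 [323.6541813  270.53003569] [323.6541813  270.53003569]
```

View pics/f.png

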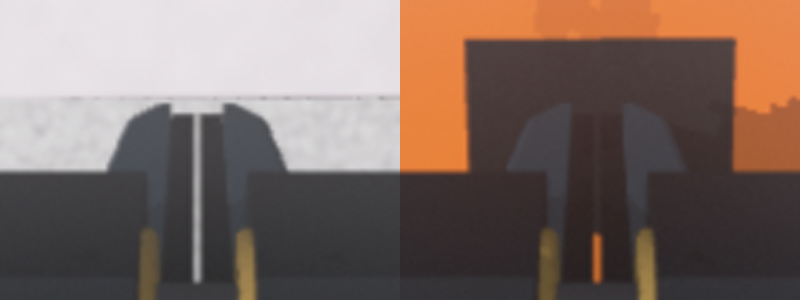

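The fingertip shows about 25–40 mm higher than the reported TCP in both views. I test whether the wrist camera height or the finger length is off before I go lower.

Run:
```python
from h import *
c=dict(np.load("w1.npz"))
U=[(235.5,123),(396.5,123),(398,206),(240,206),(151.5,60.5),(427,60),(418,258.5),(171,259)]
L=[(.031,.042),(.031,-.081),(-.031,-.081),(-.031,.042),(.075,.1),(.075,-.1),(-.075,-.1),(-.075,.1)]
for z in(.035,.045,.055,.065,.075,.085):
    t,th,R,e=fit(L,[ray(p,z,c) for p in U]);print(z,t.round(4),(e.mean()*1e3).round(2))
ok,rv,tv=cv2.solvePnP(np.array([(*l,0) for l in L]),np.array(U),np.array(c["intrinsics"]),None)
T=c["cam_to_world"];print("PnP deck centre",(T[:3,:3]@tv.ravel()+T[:3,3]).round(4))
s=arm.snapshot("scene"); g=s.astype(int)
# finger tip lowest dark-blue pixel above the orange, scan columns
for x in range(212,232,2): print(x,[tuple(g[y,x]) for y in range(254,262,2)])
```

```text
0.035 [ 0.4572 -0.1836] 11.1
0.045 [ 0.4579 -0.184 ] 7.96
0.055 [ 0.4586 -0.1843] 4.84
0.065 [ 0.4593 -0.1846] 1.9
0.075 [ 0.46  -0.185] 1.77
0.085 [ 0.4607 -0.1853] 4.68
PnP deck centre [ 0.4599 -0.1848  0.07  ]
212 [(np.int64(220), np.int64(218), np.int64(221)), (np.int64(229), np.int64(226), np.int64(229)), (np.int64(212), np.int64(208), np.int64(211)), (np.int64(157), np.int64(153), np.int64(155))]
214 [(np.int64(128), np.int64(128), np.int64(132)), (np.int64(227), np.int64(224), np.int64(227)), (np.int64(158), np.int64(155), np.int64(157)), (np.int64(167), np.int64(145), np.int64(139))]
216 [(np.int64(62), np.int64(67), np.int64(73)), (np.int64(154), np.int64(153), np.int64(156)), (np.int64(156), np.int64(153), np.int64(154)), (np.int64(208), np.int64(124), np.int64(78))]
218 [(np.int64(63), np.int64(68), np.int64(74)), (np.int64(71), np.int64(75), np.int64(80)), (np.int64(160), np.int64(136), np.int64(130)), (np.int64(217), np.int64(117), np.int64(61))]
220 [(np.int64(68), np.int64(74), np.int64(81)), (np.int64(68), np.int64(75), np.int64(81)), (np.int64(133), np.int64(88), np.
[... 304 characters left out ...]
2), np.int64(79), np.int64(72)), (np.int64(230), np.int64(127), np.int64(64)), (np.int64(229), np.int64(127), np.int64(64))]
226 [(np.int64(132), np.int64(131), np.int64(135)), (np.int64(156), np.int64(149), np.int64(149)), (np.int64(221), np.int64(131), np.int64(80)), (np.int64(230), np.int64(127), np.int64(64))]
228 [(np.int64(154), np.int64(151), np.int64(154)), (np.int64(153), np.int64(150), np.int64(152)), (np.int64(148), np.int64(129), np.int64(124)), (np.int64(230), np.int64(127), np.int64(65))]
230 [(np.int64(155), np.int64(151), np.int64(154)), (np.int64(147), np.int64(145), np.int64(147)), (np.int64(128), np.int64(129), np.int64(132)), (np.int64(179), np.int64(129), np.int64(106))]
```

The wrist camera height is right to within 5 mm, so the finger really ends above the reported TCP. I keep going down by touch.

Run:
```python
from h import *
b=np.load("bias.npy"); xy=arm.current_ee_pos()[:2]
F=lambda n=3:np.mean([(arm.sleep(.005),arm.current_force())[1] for _ in range(n)],0)-b
z=.064; t0=arm.current_t(); s=0
while z>.02:
    st=.001 if z>.052 else .0008
    z-=st; arm.move_l([*xy,z],feed=.03); f=F()
    if f[2]>2: break
print("z",z,arm.current_ee_pos(),f,t0,arm.current_t())
arm.sleep(.1);print(F(6),arm.current_ee_pos())
```

```text
z 0.027999999999999945 [ 0.46935175 -0.227777    0.02816997] [-0.40919575  0.90015702  5.25067468] 13.1833 24.7333
[-0.57269981  0.69235432  5.27675538] [ 0.46931752 -0.22776954  0.02813183]
```

```bash
cat > drag.py <<'E'
from h import *
b=np.load("bias.npy"); p=arm.current_ee_pos(); xy0=p[:2].copy(); z=.028
th=np.radians(12.57); d=np.array([-np.sin(th),np.cos(th)])
F=lambda n=3:np.mean([(arm.sleep(.005),arm.current_force())[1] for _ in range(n)],0)-b
for k in range(6):
    f=F()
    if f[2]>14.5: break
    z-=min(.0004,max(.0001,(16-f[2])/20000*.9)); arm.move_l([*xy0,z],feed=.03)
print("press",z,F(),arm.current_t())
s=0
for st in [.008,.014,.014,.008]+[.002]*8:
    s+=st; arm.move_l([*(xy0+d*s),z],feed=.04); f=F()
    print(round(s,3),f.round(1),"along",round(float(f[:2]@d),1),round(arm.current_t(),2))
    if f[2]>19.5: z+=.00015
    if f[2]<13: z-=.00015
    if abs(f[:2]@d)>9.5 and s>.04 or np.linalg.norm(f)>22: break
E
python3 drag.py
```

```text
press 0.026858478394894674 [-2.70582732  1.95485676 15.33998167] 26.3083
0.008 [-3.  -0.2 14.4] along 0.5 26.68
0.022 [-2.7 -0.2 14.4] along 0.4 27.21
0.036 [-2.7  0.2 14.1] along 0.8 27.73
0.044 [-2.2  0.  14.7] along 0.5 28.11
0.046 [-3.3 -2.6 14.4] along -1.8 28.38
0.048 [-3.4 -3.1 13.9] along -2.3 28.66
0.05 [-3.5 -3.2 13.8] along -2.3 28.93
0.052 [-2.5 -5.6 13.1] along -5.0 29.21
0.054 [-0.6 -4.9 12.1] along -4.6 29.48
0.056 [ 0.4 -4.9 12.3] along -4.9 29.76
0.058 [ 1.5 -5.2 13. ] along -5.4 30.03
0.06 [ 1.1 -5.3 14.2] along -5.4 30.31
```

Run:
```python
from h import *
w=arm.snapshot("wrist")[:,:,::-1]; s=arm.snapshot("scene")[:,:,::-1]
cv2.imwrite("pics/d1.png",np.hstack([cv2.resize(w[100:400,130:530],(400,300)),cv2.resize(s[215:305,170:290],(400,300),interpolation=cv2.INTER_CUBIC)]))
print(arm.current_ee_pos(),arm.current_force())
t=np.array([.4596,-.1843]);th=np.radians(12.57);R2=np.array([[np.cos(th),-np.sin(th)],[np.sin(th),np.cos(th)]])
c=arm.get_calibration("wrist"); cs=arm.get_calibration("scene")
for z in(.067,.071,.075):
    for y in(-.030,.040): print(z,y,"wrist",(proj([*(R2@[.03,y]+t),z],c)-[130,100]).round(1),"scene",((proj([*(R2@[.03,y]+t),z],cs)-[170,215])/.3+[400,0]).round(1))
```

```text
[ 0.45800884 -0.17054006  0.02727261] [ 0.99696009 -5.37324902 14.0168546 ]
0.067 -0.03 wrist [293.1 137.5] scene [610.8 188.7]
0.067 0.04 wrist [134.5 137.5] scene [697.3 144. ]
0.071 -0.03 wrist [295.4 139.7] scene [610.4 183.5]
0.071 0.04 wrist [133.2 139.7] scene [697.1 138.9]
0.075 -0.03 wrist [297.8 142. ] scene [610.  178.2]
0.075 0.04 wrist [131.8 142. ] scene [696.8 133.7]
```

View pics/d1.png

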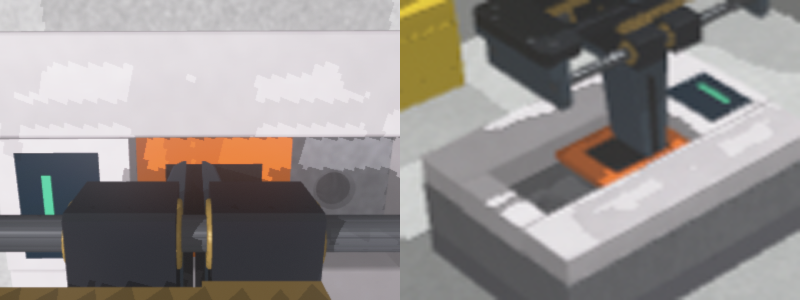

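The left crop shows the shutter spanning columns 135–293, which matches the predicted fully-open edges, and the exposed well at crop (332,188). The right crop shows the finger on the open shutter. Next is the tube.

Run:
```python
from h import *
t=np.array([.4596,-.1843]);th=np.radians(12.57);R2=np.array([[np.cos(th),-np.sin(th)],[np.sin(th),np.cos(th)]])
c=arm.get_calibration("wrist"); w=ray((462,288),.055,c); print("well meas",w,R2.T@(w-t))
p=arm.current_ee_pos(); arm.move_l([p[0],p[1],.09],feed=.2)
c=arm.get_calibration("wrist"); np.savez("w3.npz",**c); cv2.imwrite("pics/w3.png",arm.snapshot("wrist")[:,:,::-1])
arm.move_l([p[0],p[1],.18],feed=.4)
arm.grip(.045)
R=down(np.radians(-101.88)); q=np.array([.462,.1682])-R[:2,0]*.045
arm.move_to([*q,.16],R); print(arm.current_t(),arm.current_ee_pos(),arm.current_width(),arm.current_joint_positions().round(0))
c=arm.get_calibration("wrist"); np.savez("w4.npz",**c); im=arm.snapshot("wrist");cv2.imwrite("pics/w4.png",im[:,:,::-1])
s=arm.snapshot("scene");cv2.imwrite("pics/s4.png",s[:,:,::-1])
H=cv2.cvtColor(im,cv2.COLOR_RGB2HSV); m=cv2.inRange(H,(125,80,30),(150,255,255))
n,l,st,ce=cv2.connectedComponentsWithStats(m)
for i in range(1,n):
    if st[i,4]>40: print(st[i],ce[i],ray(ce[i],.11,c))
cs=arm.get_calibration("scene");print("tcp scene",proj(arm.current_ee_pos(),cs))
# view
cv2.imwrite("pics/v4.png",np.hstack([cv2.resize(im[:,:,::-1],(400,300)),cv2.resize(s[110:260,330:530,::-1],(400,300),interpolation=cv2.INTER_CUBIC)]))
```

```text
well meas [ 0.47294546 -0.23642343] [ 0.00168184 -0.05377847]
33.4333 [0.41842864 0.17694715 0.16008791] 0.04516315431978538 [ 15.  16. 101.  -0.  63. 117.]
[310 167  25  25 378] [322.15873016 178.80952381] [0.46360102 0.16843266]
tcp scene [363.61670121 173.71161432]
```

View pics/v4.png

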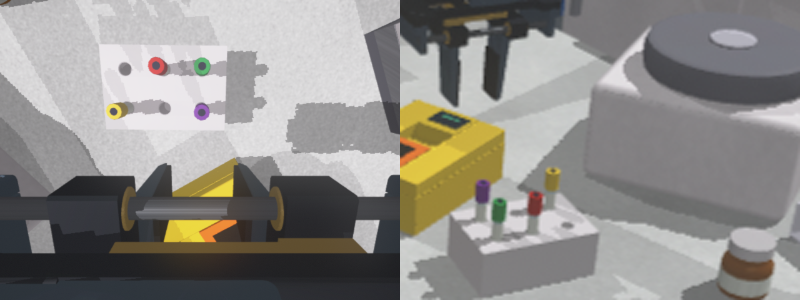

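The right crop puts the open fingertips at scene (357–373,161), against the TCP projection row 174. The roughly 40 mm offset is therefore constant. The purple cap is at wrist (322,179). Next I locate the well in the saved view by code and grasp the tube.

```bash
python3 - <<'E'
from h import *
t=np.array([.4596,-.1843]);th=np.radians(12.57);R2=np.array([[np.cos(th),-np.sin(th)],[np.sin(th),np.cos(th)]])
c=dict(np.load("w3.npz")); g=cv2.imread("pics/w3.png",0); q=proj([*(R2@[0,-.055]+t),.055],c); print("pred",q)
x,y=q.round().astype(int); a=cv2.resize(g[y-35:y+35,x-35:x+35],None,fx=4,fy=4,interpolation=cv2.INTER_CUBIC)
C=cv2.HoughCircles(cv2.medianBlur(a,5),cv2.HOUGH_GRADIENT,1.5,40,param1=60,param2=20,minRadius=25,maxRadius=75)
for k in (C[0][:3] if C is not None else []):
    uv=(k[:2]+.5)/4-.5+[x-35,y-35]; w=ray(uv,.055,c); print(k,uv,w,R2.T@(w-t))
E
python3 - <<'E'
from h import *
b=np.load("bias.npy")
R=down(np.radians(-101.88)); xy=np.array([.4630,.1683])
arm.move_to([*xy,.10],R); arm.move_l([*xy,.047],feed=.12)
print(arm.current_force()-b,arm.current_t())
arm.grip(0.0); print("w",arm.current_width(),arm.current_grasp_force(),arm.current_t())
E
```

```text
pred [430.15784197 255.55921157]
[141.75 128.25  47.95] [430.0625 252.6875] [ 0.47340559 -0.23737602] [ 0.00192363 -0.05480838]
[81.75 48.75 50.5 ] [415.0625 232.8125] [ 0.48393914 -0.2243615 ] [ 0.01503708 -0.04439824]
[ 0.76201299  0.80307672 -0.89365055] 34.525
w 0.01670618852220525 30.000281631946564 35.0833
```

Run:
```python
from h import *
R=arm.current_tool_rot(); p=arm.current_ee_pos()
arm.move_l([p[0],p[1],.157],feed=.15); 
xy=p[:2]+[.0095,-.4057]
arm.move_to([*xy,.157],R); arm.move_l([*xy,.100],feed=.12); arm.sleep(.15)
F=lambda n=4:np.mean([(arm.sleep(.005),arm.current_force())[1] for _ in range(n)],0)
b=F(8); np.save("bias2.npy",b); print("t",arm.current_t(),"w",arm.current_width(),b)
z=.100
while z>.0585:
    z-=.003; arm.move_l([*xy,z],feed=.04); f=F()-b
    if np.linalg.norm(f)>2.5: break
print(z,f,arm.current_ee_pos(),arm.current_t())
cv2.imwrite("pics/in.png",arm.snapshot("scene")[215:305,170:290,::-1])
```

```text
t 38.3083 w 0.016344783629409075 [-0.00930233  0.06279927 -0.28345936]
0.05799999999999997 [-0.28395623  0.28141687 -0.11503665] [ 0.47254959 -0.23733367  0.05788695] 42.275
```

Run:
```python
from h import *
b=np.load("bias2.npy");p=arm.current_ee_pos();xy=p[:2];z=.058
F=lambda n=4:np.mean([(arm.sleep(.005),arm.current_force())[1] for _ in range(n)],0)-b
while z>.051:
    z-=.0005; arm.move_l([*xy,z],feed=.02); f=F()
    if f[2]>1.5: break
print(z,f,arm.current_ee_pos(),arm.current_t())
s=arm.snapshot("scene")
cv2.imwrite("pics/fin.png",cv2.resize(s[200:305,160:300,::-1],(800,600),interpolation=cv2.INTER_CUBIC))
```

```text
0.055 [-0.24918817 -0.07621898  2.64066055] [ 0.47268542 -0.23742787  0.05508596] 44.025
```

Contact comes exactly at the expected floor height. I release, retreat and check.

Run:
```python
from h import *
arm.grip(.04); p=arm.current_ee_pos(); arm.move_l([p[0],p[1],.16],feed=.12)
R=arm.current_tool_rot(); arm.move_l([p[0]-.06*R[0,0],p[1]-.06*R[1,0],.16],feed=.2)
print(arm.current_t())
w=arm.snapshot("wrist")[:,:,::-1];s=arm.snapshot("scene")[:,:,::-1]
cv2.imwrite("pics/end.png",np.hstack([cv2.resize(w,(400,300)),cv2.resize(s[200:305,160:300],(400,300),interpolation=cv2.INTER_CUBIC)]))
```

```text
46.1083
```

View pics/end.png

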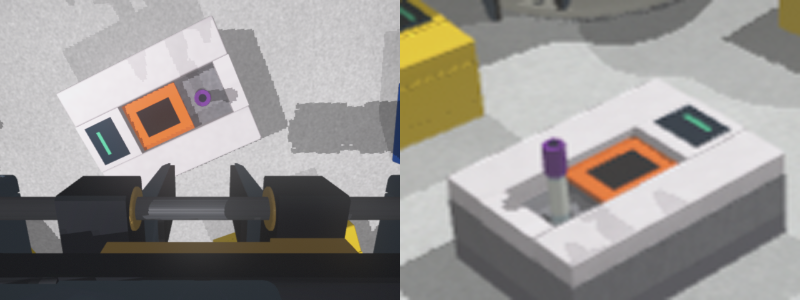

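The tube stands upright in the well (wrist crop (203,97)) and the shutter looks fully open. One numeric check on the shutter before I sign off.

Run:
```python
from h import *
im=arm.snapshot("wrist");c=arm.get_calibration("wrist")
m=cv2.inRange(cv2.cvtColor(im,cv2.COLOR_RGB2HSV),(5,140,90),(16,255,255));m[270:]=0
k=max(cv2.findContours(m,cv2.RETR_EXTERNAL,cv2.CHAIN_APPROX_NONE)[0],key=cv2.contourArea)
P=cv2.minAreaRect(np.array([ray(q[0],.067,c) for q in k],np.float32)*1000);print("shutter",P)
H=cv2.cvtColor(im,cv2.COLOR_RGB2HSV);M=cv2.moments(cv2.inRange(H,(125,80,30),(150,255,255))[:260]);w=ray((M["m10"]/M["m00"],M["m01"]/M["m00"]),.118,c)*1000
th=np.radians(12.57);print("cap",w,"shutter rel. to well (y should be 60):",(np.array(P[0])-w)@[-np.sin(th),np.cos(th)])
```

```text
shutter ((459.0245056152344, -179.89431762695312), (59.40109634399414, 69.53848266601562), 12.789311408996582)
cap [ 472.79208209 -237.44051323] shutter rel. to well (y should be 60): 59.163130348618566
```

```bash
python3 -c "
from rig import arm
print(arm.sign_off(),arm.current_t())"
```

```text
the job is handed in; nothing more can be done
the job is handed in; nothing more can be done
```

The job is handed in at about 46 s: the shutter is at its open stop (within about 1 mm by camera), the purple-capped tube is at the bottom of the well and released, and no reading between moves showed more than about 16 N on the reader.

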